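# Find the spacer's blind hole on the gauge pin and hold it hole-up

## Robot

A 6-joint arm with a two-finger parallel gripper is mounted at the origin on a cart in front of the work surface, level with it; the furniture and walls round the work are solid. World frame = base frame: x ahead of the robot, y to its left, z up, the work surface at z = 0. Lengths are in m, angles in degrees, forces in N, time in s.
With the tool pointing down it reaches from about 0.3 to 0.75 m from the base axis. Payload 8.5 kg.
Tool frame: the origin (TCP) lies midway between the tips of the shut fingers; the grasp point (between the pads) lies 19 mm behind it; z points along the fingers, y is the line along which they close (so a half turn about z gives the same grasp; the last joint's range is limited). The gripper opens to 85 mm and grips with 20 to 120 N. Pads are 22 mm wide; open, the fingers measure 114 mm over their backs; the gripper's body (76 mm by 85 mm) begins 54 mm behind the grasp point. The pads swing forward as they close: fully open they stand 13 mm farther back than shut.
Start: joints at [-80.862, 21.807, 74.336, -0, 83.858, -12.336], TCP at [0.201, -0.512, 0.231] pointing down, gripper open.
Joint ranges: [-178.18, 178.18], [-50.72, 133.34], [12.68, 142.11], [-81.47, 261.47], [9.98, 163.14], [-165.26, 165.26]. Speed limits (degrees/s): [136.94, 136.94, 180, 180, 180, 180].

## Interface

Orientations are given as a 3x3 rotation matrix whose columns are the frame's x, y, z axes.
In Python, from rig import env, viewer, recognise, pinpoint gives the robot as it stands.
- The arm moves only by the tool move_arm, never from a script. Its argument "plan" is text: rows parted by semicolons, each of 7 numbers parted by spaces: the shift along the tool's x, y, z in m, then the turn, a rotation vector about the tool's x, y, z in rad, then the finger opening in m, from 0 to 0.0854. A call has 1 to 12 rows; each row shifts and turns the commanded pose from where the row before left it, along the tool's axes as they then stand; what a row does not reach is not made up. A row lasts 1/8 s, in which the tool goes at most 62.5 mm and 10.7 degrees, less where a joint would pass 70% of its speed; a pose out of reach is approached as far as the arm can. A call is refused whole if a number of a shift passes 0.0625 or a number of a turn 0.188, either way. A call with a gripper value outside its range is refused whole. The fingers move at their own pace and stop on an object; "grip_force" is the grip in N (left out, the last holds). Time passes only in rows, so rows that do not move let the fingers close. It gives the time, the measured TCP pose, the force, the opening and the grip force at its end, in the units of the state.
- env.observe(): the state, without advancing time (a new reading comes with each control period).
- viewer.get_image(name): name is "scene" or "top"; returns (picture, depth): 420x560x3 uint8, red, green, blue; 420x560 float32, m along the optical axis (not along the pixel's ray), 0 where there is no reading.
- viewer.calibration(name): a dict with "fx", "fy", "cx", "cy" (pixels), "k1" (the pictures are not rectified: a ray, as slopes to the right and down, at radius r is drawn at 1 + k1 r^2 times it, then the intrinsics apply), "R" (3x3) and "t" (3): a world point X has camera coordinates R X + t. Camera axes: x right, y down, z forward; pixel columns grow to the right and rows downward; lengths in m; the calibration is good to about 2 mm. A picture is of the moment at which its call begins. calibration takes no time and is no camera call.
- env.close_job(): hands the job in; it is judged then, once.
Trained networks look in the newest picture that a camera, given by its name, has taken for a name from the list of things; names that differ only in an ending like _2 or _b are one class to them, and where a whole thing is asked for, a point or a joint stands for the part that bears it (a point fixed in the world has none). Each returns a list of dicts, best first, with "conf" (0 to 1); they miss things now and then, are a little off and sometimes report something else, mostly with a low value. They report only what shows in the picture. A call takes as long as a camera call.
- recognise(camera, name): "extent" ([centre column, centre row, width, height] in pixels, round what is visible of it).
- pinpoint(camera, name): "pixel" ([column, row] in pixels: a listed point, or the origin of a listed thing).
The state is a dict: "time_s": time; "q": joint angles; "qvel": joint speeds; "joint_efforts": joint torques, N m; "position": TCP position; "tool_rot": TCP orientation; "ft_force": force on the tool from outside, world axes, zero at the start; "wrist_torque": the same for the moment, N m; "grip_width": finger opening in m; "gripper_force": force on a finger pad.
Only numpy, scipy, OpenCV 4.12 (cv2) and the standard library are available. Lean on these libraries where they do the work, as an engineer would, in place of code of your own. Each camera call takes 0.05 s, during which the arm holds its last target. There are 200 camera calls.

## Task

Turn the blue square aluminium spacer in the gripper so that its one blind hole faces up, and feel for the hole with the gauge stand's hanging pin: bring the spacer up over the pin until the pin touches bottom and is pushed up several millimetres against its spring. Then lower it well clear of the pin and finish still holding it still and upright, hole up, at least 10 cm above the bench. Leave the solder reel, the white tin and the tape roll where they are.

Things in the scene. Friction and masses are not known exactly. Their poses are not given: they have to be found in the camera images.
- spacer: Loose square bar of blue-anodised aluminium, 80 x 30 x 30 mm, about 0.15 kg, lying flat on the bench at any heading. Origin: middle of its underside as it lies (15 mm below the centre line); x along the bar towards the end with the hole, z up as it lies. Blind hole: 14 mm diameter, 25 mm deep, on the centre line, mouth chamfered 2 mm; the other end is solid.
- hole_mouth (a point): Centre of the blind hole's mouth in the spacer's end face, 40 mm from the middle of the bar, on its centre line; x axis points out of the hole.
- hole_bottom (a point): Centre of the flat bottom of the blind hole, 25 mm inside the mouth.
- gauge_stand: Fixed. Origin on the bench below the pin, z up, x from pin to column (away from the robot, within 0.3 rad of straight ahead). Foot 120 x 110 x 14 mm from x = 40 mm; column 20 mm thick at x = 110 mm, 364 mm high; a bar at 321 to 335 mm height carries a vertical sleeve, 15 mm diameter, 310 to 346 mm high, in which the pin slides. Nothing stands on the robot's side of the sleeve.
- pin_tip (a point): Lower end of the gauge pin: a vertical steel pin, 8 mm diameter, tapering over its last 5 mm to a 3 mm tip, hanging 70 mm below the sleeve; the tip is 240 mm above the bench at rest and rises with the pin. Axes as the stand's.
- gauge_pin (a joint): Upward travel of the spring-loaded pin in its sleeve: 0 m at rest (fully down), at most 0.014 m. Lifting it takes about 2 N to start and 0.4 N more per mm; it springs back down when freed. A red collar on its upper end, above the sleeve, rises with it.
- solder_reel: Bystander: blue and white solder reel standing on the bench, 57 mm diameter, 37 mm high; origin under its middle.
- tip_tinner: Bystander: small round white tin, 36 mm diameter, 18 mm high; origin under its middle.
- tape_roll: Bystander: black tape roll lying flat, 58 mm diameter, 19 mm high; origin under its middle.

How it is judged (in metres and radians):
On the way:
1. the pin is at the bottom of the hole and lifted against its spring, the spacer held by the fingers (distance between pin_tip and hole_bottom below 0.008 m and value of joint gauge_pin above 0.003 m and angle between spacer's own x axis and vertical below 0.25 rad and contact force between the fingers and spacer above 1 N), for 0.2 s.
At the end, for the whole second after the job is handed in: After pin met hole bottom (within 8 mm) and rose over 3 mm for 0.2 s: spacer at rest in the fingers, hole up within 10 degrees, mouth over 160 mm above bench, hole bottom over 35 mm from pin tip (tip about 10 mm clear), stand untouched, pin down (under 2 mm); bystanders moved under 30 mm (angle between spacer's own x axis and vertical below 0.175 rad and height (world z) of hole_mouth above 0.16 m and distance between pin_tip and hole_bottom above 0.035 m and value of joint gauge_pin below 0.002 m and contact force between spacer and gauge_stand below 0.3 N and contact force between the fingers and spacer above 1 N and linear speed of spacer below 0.03 m/s and angular speed of spacer below 0.3 rad/s and distance of each of solder_reel, tip_tinner, tape_roll from where it was at the start of the episode below 0.03 m); the arm keeps its last pose, push and grip.
It fails at once if the solder reel is displaced by more than 30 mm (distance of solder_reel from where it was at the start of the episode above 0.03 m).
It fails at once if the white tin is displaced by more than 30 mm (distance of tip_tinner from where it was at the start of the episode above 0.03 m).
It fails at once if the tape roll is displaced by more than 30 mm (distance of tape_roll from where it was at the start of the episode above 0.03 m).
It also fails if it takes over 72 s, if anything falls off the work surface, if the arm or the gripper's body presses on something with over 40 N, if the wrist force passes 120 N, or if a joint passes its speed limit or range.

## Working session

There is one attempt and no reset: what is moved stays moved. The work goes in short steps, Python scripts to look and compute and a tool call to move; the robot and the scene stay as the last step left them, time stands still between calls to the robot, and variables do not carry over. Pictures are saved under pics/ and viewed, at most 10 in all, crops included, and the job is handed in when it is done.

Besides the shell and the picture viewer there is one more tool, called after "Request:" as name(argument=value, ...) on one line, values as JSON. move_arm: Moves the arm, as the interface text tells. Its arguments: {"type":"object","properties":{"plan":{"type":"string"},"grip_force":{"type":"number"}},"required":["plan"]}

```bash
ls; mkdir -p pics
cat > h.py <<'E'
import numpy as np, cv2
from rig import env, viewer, recognise, pinpoint
def ray(n,px):
    c=viewer.calibration(n); K=np.array([[c['fx'],0,c['cx']],[0,c['fy'],c['cy']],[0,0,1.]])
    p=cv2.undistortPoints(np.array([[px]],float),K,np.array([c['k1'],0,0,0,0.]))[0,0]
    R=np.array(c['R']);t=np.array(c['t'])
    return -R.T@t, R.T@np.array([p[0],p[1],1.])
def atz(n,px,z):
    o,d=ray(n,px); return o+d*(z-o[2])/d[2]
def atdepth(n,px,dep):
    o,d=ray(n,px); return o+d*dep
def two(a,pa,b,pb):
    o1,d1=ray(a,pa);o2,d2=ray(b,pb)
    s=np.linalg.lstsq(np.c_[d1,-d2],o2-o1,rcond=None)[0]
    A=o1+s[0]*d1;B=o2+s[1]*d2
    return (A+B)/2,np.linalg.norm(A-B)
E
python3 - <<'E'
from h import *
for n in('scene','top'):
    im,d=viewer.get_image(n); cv2.imwrite(f'pics/{n}0.png',im[:,:,::-1]); np.save(f'{n}0.npy',d)
    c=viewer.calibration(n); print(n,-np.array(c['R']).T@np.array(c['t']),np.array(c['R'])[2])
R={}
for t in('spacer','hole_mouth','pin_tip','gauge_stand','solder_reel','tip_tinner','tape_roll'):
    for n in('scene','top'):
        r=pinpoint(n,t)[:2]; R[n,t]=r
        print(n,t,[(np.round(x['pixel'],1),round(x['conf'],2)) for x in r])
    if R['scene',t] and R['top',t]: print('  ->',two('scene',R['scene',t][0]['pixel'],'top',R['top',t][0]['pixel']))
s=env.observe(); print(s['time_s'],s['tool_rot'],s['ft_force'])
E
```

```text
pics
scene [-0.15598686 -0.9678025   0.76766603] [ 0.56492004  0.60443536 -0.56171455]
top [ 0.3180909  -0.27746462  1.26143996] [ 0.14677446 -0.01249319 -0.98909109]
scene spacer []
top spacer [(array([295.5, 249. ]), 0.61)]
scene hole_mouth [(array([256.4, 258.1]), 0.49), (array([262.7, 259.6]), 0.35)]
top hole_mouth [(array([275. , 246.5]), 0.95)]
  -> (array([ 0.4253407 , -0.26869363,  0.00456499]), np.float64(0.011884297410601109))
scene pin_tip [(array([302.9, 222.6]), 0.53), (array([307.1, 148.6]), 0.41)]
top pin_tip [(array([345. , 296.6]), 0.65), (array([258.3, 141.1]), 0.64)]
  -> (array([ 0.34455087, -0.43256312,  0.23979871]), np.float64(0.08826316301767256))
scene gauge_stand [(array([304.9, 223.1]), 0.8)]
top gauge_stand []
scene solder_reel [(array([286.5, 203.4]), 0.63), (array([259.5, 254.9]), 0.52)]
top solder_reel [(array([208.2, 156.1]), 0.73)]
  -> (array([ 0.65540945, -0.11933021, -0.00310056]), np.float64(0.00909360172173467))
scene tip_tinner [(array([359.3, 269.1]), 0.63)]
top tip_tinner [(array([353.6, 181.1]), 0.62)]
  -> (array([ 0.58429908, -0.46439502,  0.00289662]), np.float64(0.006118545441647095))
scene tape_roll [(array([266.9, 314. ]), 0.94)]
top tape_roll [(array([344.9, 297.9]), 0.75)]
  -> (array([ 0.3097364 , -0.43073604,  0.0097606 ]), np.float64(0.0034808673774234136))
0.8 [[ 9.30596472e-01  3.66046726e-01 -8.79095903e-06]
 [ 3.66046725e-01 -9.30596472e-01 -4.75118292e-05]
 [-2.55723850e-05  4.09964389e-05 -9.99999999e-01]] [-0.04472027 -0.46763044  0.35339248]
```

View pics/scene0.png

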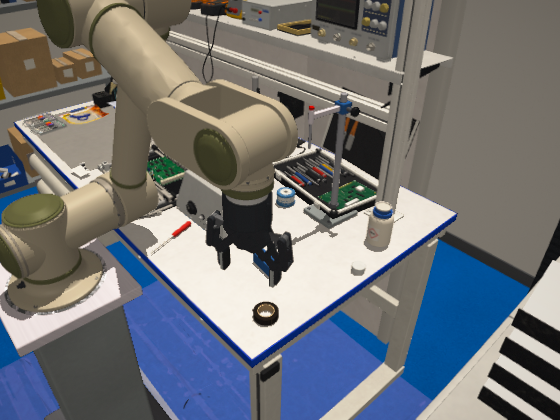

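View pics/top0.png

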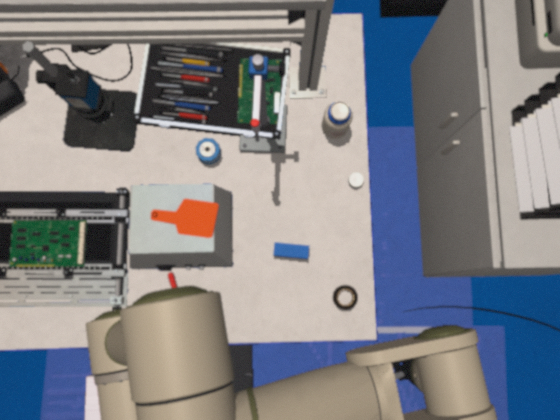

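The scene view shows the gripper hiding most of the spacer, the pin tip near (307,148) and the red collar near (311,108). In the top view the blue spacer is at (291,251), its hole end apparently to the left (275,247), and the pin is near (258,141).

Run:
```python
from h import *
print('pin',two('scene',[307.1,148.6],'top',[258.3,141.1]))
im=cv2.imread('pics/top0.png'); d=np.load('top0.npy'); ds=np.load('scene0.npy')
hsv=cv2.cvtColor(im,cv2.COLOR_BGR2HSV); m=cv2.inRange(hsv,(95,120,60),(125,255,255)); m[:235]=0;m[268:]=0;m[:,:265]=0;m[:,318:]=0
v,u=np.nonzero(m); print(len(u),u.min(),u.max(),v.min(),v.max())
P=np.array([atdepth('top',[a,b],d[b,a]) for a,b in zip(u,v)]); print('med z',np.median(P[:,2]),np.percentile(P[:,2],[10,90]))
r=cv2.minAreaRect(np.float32([atz('top',[a,b],.03)[:2]*1000 for a,b in zip(u,v)])); print(r, cv2.boxPoints(r))
for p in [(180,195),(180,225),(225,255),(180,262),(278,155),(277,200),(255,125),(340,118)]: print(p,atdepth('top',p,d[p[1],p[0]]))
s=viewer.get_image('scene')[0]
cv2.imwrite('pics/z.png',np.hstack([cv2.resize(im[225:285,255:325],None,fx=5.5,fy=5.5,interpolation=2),cv2.resize(s[85:165,280:360,::-1],(400,330),interpolation=2)]))
for p in [(311,108),(307,148),(309,130)]: print(p,atdepth('scene',p,ds[p[1],p[0]]))
```

```text
pin (array([ 0.61236406, -0.24328511,  0.24362939]), np.float64(0.0056335787834442845))
398 275 307 244 258
med z 0.029705451086270318 [0.02628859 0.03263108]
((417.68096923828125, -308.3935546875), (75.11610412597656, 27.699522018432617), 83.52609252929688) [[ 399.6848  -344.1505 ]
 [ 427.2077  -347.27368]
 [ 435.67712 -272.6366 ]
 [ 408.15424 -269.51343]]
(180, 195) [ 0.53195525 -0.07458362  0.13574435]
(180, 225) [ 0.46762757 -0.07551925  0.13926253]
(225, 255) [ 0.40826834 -0.1618281   0.06756386]
(180, 262) [ 0.39533031 -0.0626854   0.06540227]
(278, 155) [ 0.64930292 -0.2839319   0.00375255]
(277, 200) [ 0.54103898 -0.2792012  -0.00107949]
(255, 125) [ 0.61129908 -0.24335328  0.35430053]
(340, 118) [ 0.70270193 -0.42241133  0.10914861]
(311, 108) [ 0.61386289 -0.24370215  0.35131319]
(307, 148) [ 9.69652345e-01  9.98445955e-02 -7.41401591e-04]
(309, 130) [ 0.61388846 -0.24107339  0.29289365]
```

View pics/z.png

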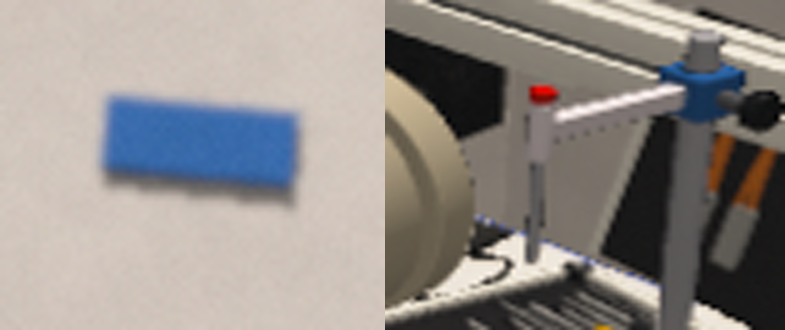

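The crop shows plain blue faces with no hole visible. The right-hand end looks solid, and the pin hangs free below the sleeve. I'll move above the spacer with a tilt, so that I have joint readings to fit the arm's geometry.

Request:
move_arm(plan="0.046 -0.018 0 0 0 0 0.085;0.046 -0.018 0 0 0 0 0.085;0.046 -0.018 0 0 0 0 0.085;0.046 -0.018 0 0 0 0 0.085;0.046 -0.018 0 0 0 0 0.085;0.046 -0.018 0 0 0 0 0.085;0 0 0 0 0 -0.18 0.085;0 0 0 0 0 -0.18 0.085;0 0 0 0 0 -0.18 0.085;0 0 0 0 0 -0.18 0.085;0 0 0 0 0 -0.18 0.085;0 0 0 0 0 -0.18 0.085")

```text
time_s: 2.35
position: [0.4186, -0.3102, 0.2314]
tool_rot: [[0.11, 0.994, -0.0], [0.994, -0.11, -0.0], [-0.0, 0.0, -1.0]]
ft_force: [1.0, 0.2, 1.3]
grip_width: 0.0849
gripper_force: 0.0
```

```bash
cat > log.py <<'E'
from h import *
import json,sys
s=env.observe(); 
open('log.jsonl','a').write(json.dumps({k:np.array(s[k]).tolist() for k in('q','position','tool_rot')})+'\n')
print(s['time_s'],np.round(s['q'],2),np.round(s['position'],4),np.round(s['tool_rot'],3).tolist(),np.round(s['ft_force'],1),s['grip_width'],s['gripper_force'])
E
python3 log.py
python3 - <<'E'
from h import *
im,d=viewer.get_image('scene'); cv2.imwrite('pics/s1.png',cv2.resize(im[200:320,200:360,::-1],None,fx=5,fy=5,interpolation=2))
viewer.get_image('top')
for t in('spacer','hole_mouth','pin_tip'):
    for n in('scene','top'): print(n,t,[(np.round(x['pixel'],1),round(x['conf'],2)) for x in pinpoint(n,t)[:2]])
E
```

```text
2.35 [-49.57  18.9   78.86  -0.    82.24 -43.27] [ 0.4186 -0.3102  0.2314] [[0.11, 0.994, -0.0], [0.994, -0.11, -0.0], [-0.0, 0.0, -1.0]] [1.  0.2 1.3] 0.08485161526932979 0.0
scene spacer [(array([268.2, 268. ]), 0.79), (array([266.1, 317.4]), 0.37)]
top spacer [(array([291.9, 251.9]), 0.57)]
scene hole_mouth [(array([259.6, 255.2]), 0.98)]
top hole_mouth [(array([274.6, 245.1]), 0.67)]
scene pin_tip []
top pin_tip [(array([254.4, 143.5]), 0.59)]
```

View pics/s1.png

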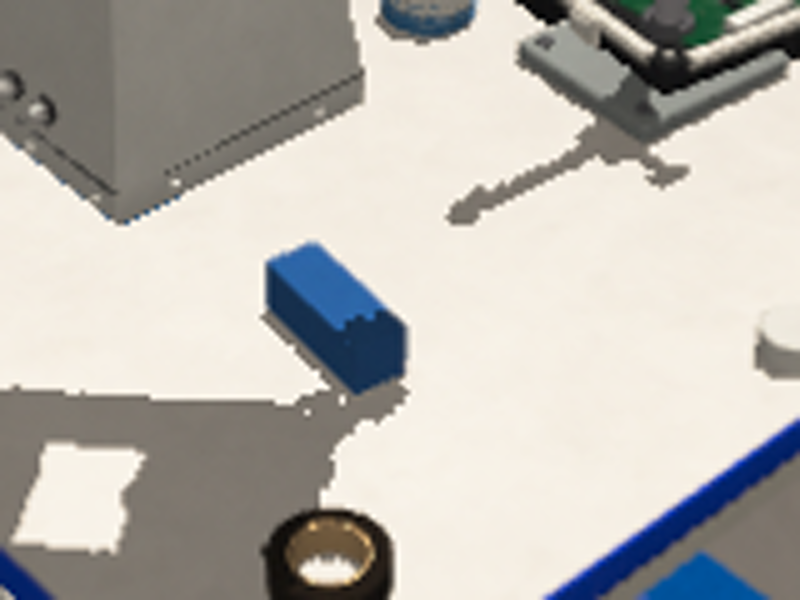

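Request:
move_arm(plan="0 0 0 0.18 0 0 0.085;0 0 0 0.18 0 0 0.085")

```text
time_s: 3.0
position: [0.4185, -0.3105, 0.2323]
tool_rot: [[0.118, 0.928, -0.354], [0.993, -0.111, 0.04], [-0.002, -0.356, -0.934]]
ft_force: [-0.2, -0.7, 0.6]
grip_width: 0.0848
gripper_force: 0.0
```

```bash
python3 log.py
```

```text
3.0 [-43.44  27.74  67.17 -12.65 101.76 -37.4 ] [ 0.4185 -0.3105  0.2323] [[0.118, 0.928, -0.354], [0.993, -0.111, 0.04], [-0.002, -0.356, -0.934]] [-0.2 -0.7  0.6] 0.08475261708396542 0.0
```

Request:
move_arm(plan="0 0 0 -0.18 0 0 0.085;0 0 0 -0.18 0 0 0.085;0 0 0 0 0.18 0 0.085;0 0 0 0 0.18 0 0.085")

```text
time_s: 3.5
position: [0.4186, -0.31, 0.2324]
tool_rot: [[0.108, 0.993, 0.043], [0.928, -0.116, 0.354], [0.356, 0.002, -0.934]]
ft_force: [0.7, 0.4, -0.1]
grip_width: 0.0853
gripper_force: 0.0
```

```bash
python3 log.py
```

```text
3.5 [-56.4   24.65  72.38  13.55  98.88 -49.51] [ 0.4186 -0.31    0.2324] [[0.108, 0.993, 0.043], [0.928, -0.116, 0.354], [0.356, 0.002, -0.934]] [ 0.7  0.4 -0.1] 0.0853153513124852 0.0
```

Request:
move_arm(plan="0 0 0 0 -0.18 0 0.085;0 0 0 0 -0.18 0 0.085;0 0 0.02 0 0 0 0.085")

```text
time_s: 3.88
position: [0.4194, -0.3092, 0.2129]
tool_rot: [[0.114, 0.993, 0.003], [0.993, -0.114, -0.005], [-0.005, 0.003, -1.0]]
ft_force: [0.5, 0.5, 0.3]
grip_width: 0.0849
gripper_force: 0.0
```

```bash
python3 log.py
```

```text
3.875 [-4.940e+01  1.962e+01  8.095e+01 -7.000e-02  7.912e+01 -4.281e+01] [ 0.4194 -0.3092  0.2129] [[0.114, 0.993, 0.003], [0.993, -0.114, -0.005], [-0.005, 0.003, -1.0]] [0.5 0.5 0.3] 0.08486324272995774 0.0
```

The crop of the scene view shows the spacer's near end, at about (380,350), to be solid. So the hole is at the far (+y) end, which agrees with both networks. Next I'll fit the arm's kinematics.

```bash
cat > kin.py <<'E'
import numpy as np, json
from scipy.spatial.transform import Rotation as Ro
from scipy.optimize import least_squares
L=[json.loads(l) for l in open('log.jsonl')]
L.append(dict(q=[-80.862,21.807,74.336,0,83.858,-12.336],position=[.201,-.512,.231],tool_rot=None))
R=lambda a,x:Ro.from_euler(a,x,degrees=True)
def fk(q,p):
    h,a1,a2,a3,d4,lat,d6=p
    A=R('z',q[0]);B=A*R('y',q[1]);C=B*R('y',q[2]);D=C*R('z',q[3])*R('y',q[4])
    x=A.apply([a1,lat,h])+B.apply([0,0,a2])+C.apply([a3,0,d4])+D.apply([0,0,d6])
    return x,(D*R('z',q[5]+90)).as_matrix()
def res(p): return np.concatenate([fk(l['q'],p)[0]-np.array(l['position']) for l in L]+[1e-4*(np.array(p)-p0)])
p0=np.array([.4,0,.4,0,.4,.1,.25])
f=least_squares(res,p0); P=f.x
LO=np.array([-178.18,-50.72,12.68,-81.47,9.98,-165.26]);HI=np.array([178.18,133.34,142.11,261.47,163.14,165.26])
def ik(x,Rm,q0):
    def r(q):
        a,b=fk(q,P); return np.r_[(a-x)*10,(Ro.from_matrix(b.T@Rm)).as_rotvec()]
    s=least_squares(r,np.clip(q0,LO+1,HI-1),bounds=(LO,HI)); return s.x,np.linalg.norm(s.fun)
if __name__=='__main__':
    print(np.round(P,4),np.abs(f.fun).max())
    for l in L[:-1]: print(np.abs(fk(l['q'],P)[1]-np.array(l['tool_rot'])).max())
    q=np.array(L[-2]['q'])
    pick=np.array([[.113,.9936,0],[.9936,-.113,0],[0,0,-1]])
    # grasp pt = TCP-0.019 z
    for tilt in (0,20,40):
      Rp=Ro.from_euler('y',tilt,degrees=True)  # rotate about tool y
      for sg in (1,-1):
        Rk=pick@R('y',sg*tilt).as_matrix()
        g=np.array([.4177,-.3084,.016]); qp,e1=ik(g+.019*Rk[:,2],Rk,q)
        print('TILT',sg*tilt,'pick err',round(e1,4),np.round(qp,0))
        ax=np.cross([.9936,-.113,0],[0,0,1.]); ax=np.array([.9936,-.113,0])
        up=Ro.from_rotvec(ax*np.pi/2).as_matrix()@Rk
        qq=qp.copy()
        for yaw in range(0,-150,-15):
            Ry=R('z',yaw).as_matrix()@up; g=np.array([.612,-.243,.21])
            best=min((ik(g+.019*Ry[:,2],Ry,np.r_[qq[:3],j4,60,j6])[::-1]+(0,) for j4 in(60,120) for j6 in(-90,0,90)),key=lambda t:t[0])
            print(yaw,'z',np.round(Ry[:,2],2),round(best[0],4),np.round(best[1],0))
E
python3 kin.py
```

```text
[0.1334 0.0023 0.5359 0.1054 0.3493 0.1174 0.2576] 0.0002788778388230495
5.957851874067825e-16
3.469446951953614e-16
1.8041124150158794e-16
5.93275428784068e-16
TILT 0 pick err 0.0 [-50.  36.  96.   0.  48. -43.]
0 z [0.11 0.99 0.  ] 0.0 [-48.  57.  52.  74. 129. -25.]
-15 z [0.37 0.93 0.  ] 0.0 [-51.  52.  64.  76. 116. -30.]
-30 z [0.59 0.8  0.  ] 0.0 [-53.  48.  76.  80. 104. -35.]
-45 z [0.78 0.62 0.  ] 0.0 [-54.  44.  88.  88.  92. -41.]
-60 z [0.92 0.4  0.  ] 0.0 [-54.  41.  98. 100.  82. -49.]
-75 z [0.99 0.15 0.  ] 0.0 [-51.  38. 106. 115.  73. -58.]
-90 z [ 0.99 -0.11  0.  ] 0.0 [-46.  37. 112. 136.  66. -69.]
-105 z [ 0.93 -0.37  0.  ] 0.0 [-38.  36. 114. 161.  61. -81.]
-120 z [ 0.8  -0.59  0.  ] 0.0 [-29.  37. 112. 188.  59. -94.]
-135 z [ 0.62 -0.78  0.  ] 0.0 [ -21.   38.  106.  215.   60. -110.]
TILT 0 pick err 0.0 [-50.  36.  96.   0.  48. -43.]
0 z [0.11 0.99 0.  ] 0.0 [-48.  57.  52.  74. 129. -25.]
-15 z [0.37 0.93 0.  ] 0.0 [-51.  52.  64.  76. 116. -30.]
-30 z [0.59 0.8  0.  ] 0.0 [-53.  48.  76.  80. 104. -35.]
-45 z [0.78 0.62 0.  ] 0.0 [-54.  44.  88.  88.  92
[... 2368 characters left out ...]
   99.  201.  109. -101.]
TILT -40 pick err 0.0 [-34.  39. 107. -73.  36.  35.]
0 z [ 0.09  0.76 -0.64] 0.0 [-45.  45.  51.  41. 113. -32.]
-15 z [ 0.28  0.71 -0.64] 0.0 [-47.  41.  61.  45. 101. -26.]
-30 z [ 0.46  0.62 -0.64] 0.0 [-48.  37.  70.  49.  88. -20.]
-45 z [ 0.6   0.48 -0.64] 0.0 [-49.  32.  79.  52.  75. -15.]
-60 z [ 0.7   0.31 -0.64] 0.0 [-48.  29.  86.  56.  61.  -9.]
-75 z [ 0.76  0.11 -0.64] 0.0 [-45.  25.  92.  60.  46.  -1.]
-90 z [ 0.76 -0.09 -0.64] 0.0 [-41.  23.  96.  60.  31.  10.]
-105 z [ 0.71 -0.28 -0.64] 0.0 [-36.  23.  97.  45.  16.  37.]
-120 z [ 0.62 -0.46 -0.64] 0.0 [-30.  23.  96. -24.  12. 117.]
-135 z [ 0.48 -0.6  -0.64] 0.0 [-25.  25.  92. -53.  25. 158.]
```

Request:
move_arm(plan="0.001 -0.002 0.04 0 0 0 0.085;0 0 0.05 0 0 0 0.085;0 0 0.05 0 0 0 0.085;0 0 0.04 0 0 0 0.085;0 0 0.02 0 0 0 0.085;0 0 0.007 0 0 0 0.085;0 0 0 0 0 0 0.085;0 0 0 0 0 0 0.02;0 0 0 0 0 0 0.02;0 0 0 0 0 0 0.02;0 0 0 0 0 0 0.02;0 0 0 0 0 0 0.02", grip_force=60)

```text
time_s: 5.38
position: [0.4171, -0.3093, 0.005]
tool_rot: [[0.116, 0.993, 0.001], [0.993, -0.116, -0.001], [-0.001, 0.001, -1.0]]
ft_force: [-0.1, -0.0, 4.5]
grip_width: 0.0288
gripper_force: 60.5
```

Request:
move_arm(plan="0 0 0 0 0 0 0.02;0 0 0 0 0 0 0.02;0 0 0 0 0 0 0.02;0 0 0 0 0 0 0.02")

```text
time_s: 5.88
position: [0.4171, -0.3093, 0.005]
tool_rot: [[0.116, 0.993, 0.001], [0.993, -0.116, -0.001], [-0.001, 0.001, -1.0]]
ft_force: [-0.1, 0.1, 5.3]
grip_width: 0.0293
gripper_force: 60.5
```

```bash
python3 log.py
python3 - <<'E'
from kin import *
l=json.loads(open('log.jsonl').readlines()[-1]); q=np.array(l['q']);x=np.array(l['position']);M=np.array(l['tool_rot'])
x=x+[0,0,.2]
for i in range(9):
    q,e=ik(x,M,q); print('lift/pitch',i,round(e,4),np.round(q,0)); M=M@R('y',10).as_matrix()
q,e=ik(x,M,q);print(round(e,4),np.round(q,0))
for i in range(5):
    M=M@R('x',-9).as_matrix(); q,e=ik(x,M,q); print('yaw',round(e,4),np.round(q,0))
print(M)
xt=np.array([.612,-.243,.16])+.019*M[:,2]; 
for i in range(1,6): q,e=ik(x+(xt-x)*i/5,M,q); print('move',round(e,4),np.round(q,0))
E
```

```text
5.875 [-49.64  34.98  95.96   0.    48.98 -43.  ] [ 0.4171 -0.3093  0.005 ] [[0.116, 0.993, 0.001], [0.993, -0.116, -0.001], [-0.001, 0.001, -1.0]] [-0.1  0.1  5.3] 0.029277468739499938 60.46122908592224
lift/pitch 0 0.0 [-50.  20.  82.   0.  78. -43.]
lift/pitch 1 0.0 [-53.  22.  79.   7.  86. -47.]
lift/pitch 2 0.0 [-56.  25.  76.  13.  94. -50.]
lift/pitch 3 0.0 [-59.  29.  73.  18. 102. -52.]
lift/pitch 4 0.0 [-61.  33.  71.  23. 109. -53.]
lift/pitch 5 0.0 [-63.  36.  69.  29. 116. -53.]
lift/pitch 6 0.0 [-64.  40.  68.  34. 123. -52.]
lift/pitch 7 0.0 [-65.  44.  67.  39. 128. -51.]
lift/pitch 8 0.0 [-65.  48.  67.  45. 133. -49.]
0.0 [-65.  51.  68.  51. 138. -47.]
yaw 0.0 [-68.  49.  73.  55. 132. -47.]
yaw 0.0 [-71.  47.  79.  58. 126. -47.]
yaw 0.0 [-74.  45.  85.  61. 119. -48.]
yaw 0.0 [-76.  43.  92.  65. 113. -50.]
yaw 0.0 [-79.  41.  98.  69. 107. -52.]
[[-9.30783833e-04  6.20507219e-01  7.84200181e-01]
 [ 1.05431175e-03 -7.84199476e-01  6.20507913e-01]
 [ 9.99999011e-01  1.40435020e-03  7.57121408e-05]]
move 0.0 [-73.  42.  98.  73. 104. -52.]
move 0.0 [-68.  43.  96.  77. 101. -51.]
move 0.0 [-64.  45.  94.  81.  98. -50.]
move 0.0 [-59.  47.  92.  85.  95. -49.]
move 0.0 [-54.  48.  89.  88.  92. -47.]
```

Request:
move_arm(plan="0 0 -0.02 0 0 0 0.02;0 0 -0.03 0 0 0 0.02;0 0 -0.05 0 0 0 0.02;0 0 -0.05 0 0 0 0.02;0 0 -0.05 0 0 0 0.02")

```text
time_s: 6.5
position: [0.4164, -0.3087, 0.2059]
tool_rot: [[0.116, 0.993, -0.0], [0.993, -0.116, 0.0], [0.0, -0.0, -1.0]]
ft_force: [0.9, -0.2, -2.2]
grip_width: 0.0287
gripper_force: 59.5
```

Lifted; the whole path is within reach. Now I pitch hole-up (90°), then yaw by −45°.

Request:
move_arm(plan="0 0 0 0 0.16 0 0.02;0 0 0 0 0.18 0 0.02;0 0 0 0 0.18 0 0.02;0 0 0 0 0.18 0 0.02;0 0 0 0 0.18 0 0.02;0 0 0 0 0.18 0 0.02;0 0 0 0 0.18 0 0.02;0 0 0 0 0.18 0 0.02;0 0 0 0 0.15 0 0.02;0 0 0 0 0 0 0.02")

```text
time_s: 7.75
position: [0.4167, -0.3091, 0.2024]
tool_rot: [[0.003, 0.993, 0.116], [-0.002, -0.116, 0.993], [1.0, -0.003, 0.002]]
ft_force: [0.7, 0.4, -1.8]
grip_width: 0.0288
gripper_force: 59.7
```

Request:
move_arm(plan="0 0 0 -0.16 0 0 0.02;0 0 0 -0.16 0 0 0.02;0 0 0 -0.16 0 0 0.02;0 0 0 -0.16 0 0 0.02;0 0 0 -0.145 0 0 0.02;0 0 0 0 0 0 0.02;0 0 0 0 0 0 0.02")

```text
time_s: 8.62
position: [0.417, -0.3094, 0.2047]
tool_rot: [[0.0, 0.623, 0.782], [0.005, -0.782, 0.623], [1.0, 0.004, -0.003]]
ft_force: [-0.5, -0.3, -2.2]
grip_width: 0.0291
gripper_force: 59.8
```

```bash
python3 log.py
python3 - <<'E'
from h import *
R={}
for n in('scene','top'):
    im,d=viewer.get_image(n); cv2.imwrite(f'pics/{n}2.png',im[:,:,::-1]); np.save(f'{n}2.npy',d)
for t in('spacer','hole_mouth','pin_tip','gauge_stand'):
    for n in('scene','top'):
        r=pinpoint(n,t)[:3]; R[n,t]=r
        print(n,t,[(np.round(x['pixel'],1),round(x['conf'],2)) for x in r])
    for a in R['scene',t]:
        for b in R['top',t]:
            p,e=two('scene',a['pixel'],'top',b['pixel'])
            if e<.012: print('  ->',p,e)
E
```

```text
8.625 [-78.49  40.68  98.17  68.87 107.26 -52.35] [ 0.417  -0.3094  0.2047] [[0.0, 0.623, 0.782], [0.005, -0.782, 0.623], [1.0, 0.004, -0.003]] [-0.5 -0.3 -2.2] 0.029063049750835155 59.78852391242981
scene spacer [(array([266. , 196.6]), 0.88), (array([264.8, 317.7]), 0.59)]
top spacer [(array([292.8, 241.5]), 0.66)]
  -> [ 0.41927037 -0.30681106  0.21056688] 0.003829314116781453
scene hole_mouth [(array([267.1, 188.7]), 0.57)]
top hole_mouth [(array([301.3, 242.6]), 0.61)]
  -> [ 0.4124743  -0.32092148  0.24080968] 0.007313116931517519
scene pin_tip [(array([310.3, 145. ]), 0.6)]
top pin_tip [(array([256.5, 141.2]), 0.5)]
  -> [ 0.61440478 -0.24384134  0.25217385] 0.006091625835545445
scene gauge_stand [(array([302.6, 223.1]), 0.86)]
top gauge_stand []
```

View pics/scene2.png

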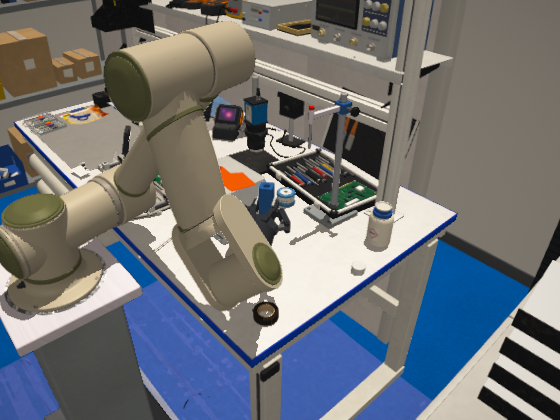

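The spacer is upright at (266,197) and the pin tip is near (308,147). Next I measure the spacer's top face and the pin axis more exactly.

Run:
```python
from h import *
T=cv2.imread('pics/top2.png');S=cv2.imread('pics/scene2.png');dt=np.load('top2.npy');ds=np.load('scene2.npy')
def hs(i,lo,hi,box):
    m=cv2.inRange(cv2.cvtColor(i,cv2.COLOR_BGR2HSV),lo,hi); k=np.zeros_like(m); a,b,c,e=box; k[b:e,a:c]=m[b:e,a:c]; return k
red=lambda i,b: hs(i,(0,150,80),(8,255,255),b)|hs(i,(172,150,80),(180,255,255),b)
for n,i,d,b in(('scene',S,ds,(300,98,322,118)),('top',T,dt,(240,112,268,136))):
    m=red(i,b);v,u=np.nonzero(m);print(n,'collar',len(u),u.mean(),v.mean(),u.min(),u.max(),v.min(),v.max(), np.median([atdepth(n,[x,y],d[y,x]) for x,y in zip(u,v)],0))
    globals()['c'+n]=[u.mean(),v.mean()]
print('collar two',two('scene',cscene,'top',ctop))
b=hs(T,(95,110,40),(125,255,255),(280,225,320,262));v,u=np.nonzero(b)
P=np.array([atdepth('top',[x,y],dt[y,x]) for x,y in zip(u,v)]);k=P[:,2]>.225
print('top blue',len(u),u.min(),u.max(),v.min(),v.max(),k.sum(),np.median(P[k],0),P[k].min(0),P[k].max(0))
# scene shaft: points with depth near stand pin
for y in range(110,152,3):
    r=[(x,atdepth('scene',[x,y],ds[y,x])) for x in range(298,322)]
    r=[(x,p) for x,p in r if .58<p[0]<.64 and -.28<p[1]<-.21]
    if r: print(y,[x for x,_ in r],np.mean([p for _,p in r],0).round(4))
cv2.imwrite('pics/z2.png',np.hstack([cv2.resize(T[215:265,270:330],(390,325),interpolation=0),cv2.resize(S[160:220,240:312],(390,325),interpolation=0)]))
```

```text
scene collar 20 311.05 107.4 309 314 106 109 [ 0.61257173 -0.24383928  0.35318885]
top collar 48 254.1875 122.64583333333333 250 258 120 126 [ 0.61562428 -0.24174026  0.35359657]
collar two (array([ 0.61625347, -0.24177834,  0.35169152]), np.float64(0.0004039981534048033))
top blue 232 289 307 237 256 197 [ 0.4070852  -0.31677085  0.24673032] [ 0.3180909  -0.33344277  0.22501046] [ 0.4257357  -0.27746462  1.26143996]
110 [309, 310, 311, 312, 313, 314] [ 0.6136 -0.246   0.347 ]
113 [308, 309, 310, 311, 312, 313, 314, 315, 316, 317, 318, 319, 320] [ 0.6241 -0.2451  0.3363]
116 [308, 309, 310, 311, 312, 313, 314, 315, 316, 317, 318, 319] [ 0.6217 -0.2462  0.3295]
119 [308, 309, 310, 311, 312, 313, 314] [ 0.6146 -0.2451  0.3232]
122 [308, 309, 310, 311, 312, 313] [ 0.6133 -0.2452  0.3157]
125 [309, 310, 311] [ 0.6157 -0.2418  0.306 ]
128 [309, 310, 311] [ 0.615  -0.243   0.2986]
131 [309, 310, 311] [ 0.617  -0.2418  0.2895]
134 [309, 310, 311] [ 0.6163 -0.2429  0.282 ]
137 [308, 309, 310, 311] [ 0.6158 -0.2423  0.2738]
140 [308, 309, 310] [ 0.616 -0.241  0.265]
143 [308, 309, 310] [ 0.6157 -0.2419  0.2571]
146 [308, 309, 310] [ 0.6151 -0.243   0.2494]
```

View pics/z2.png

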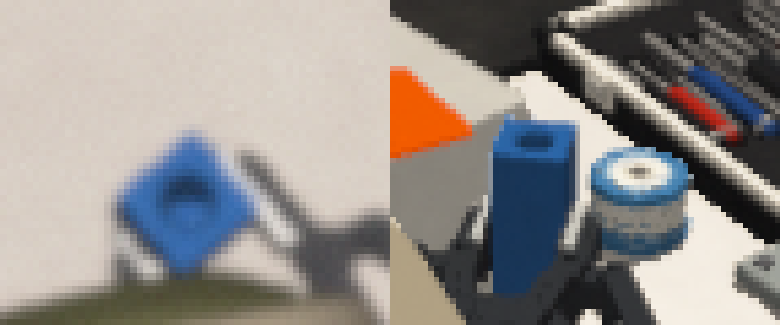

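The left crop (top view) shows the hole ringed by the diamond-shaped end face, centred near (298,246). The right crop (scene view) shows the hole in the top face near (266.6,185.4). So the hole is up.

Run:
```python
from h import *
m,e=two('scene',[266.6,185.4],'top',[298.1,246.0]); print('mouth',m,e, atz('top',[298.1,246.0],.244),atz('scene',[266.6,185.4],.244))
s=env.observe();M=np.array(s['tool_rot']);x=np.array(s['position'])
print('mouth in tool',M.T@(m-x))
pin=np.array([.6165,-.2415,.24]); d=pin-m; print('world',d,'tool',M.T@d)
```

```text
mouth [ 0.40887497 -0.3169765   0.24822646] 0.0011531433053821386 [ 0.40879299 -0.3167864   0.244     ] [ 0.41398796 -0.31196698  0.244     ]
mouth in tool [ 0.04399614  0.0013101  -0.01117541]
world [ 0.20762503  0.0754765  -0.00822646] tool [-0.00812853  0.06979207  0.20960802]
```

Request:
move_arm(plan="-0.022 0 0 0 0 0 0.02;-0.022 0 0 0 0 0 0.02;0 0.01 0.03 0 0 0 0.02;0 0.01 0.03 0 0 0 0.02;0 0.01 0.03 0 0 0 0.02;0 0.01 0.03 0 0 0 0.02;0 0.01 0.03 0 0 0 0.02;0 0.01 0.03 0 0 0 0.02;0 0.01 0.0296 0 0 0 0.02;0 0 0 0 0 0 0.02;0 0 0 0 0 0 0.02")

```text
time_s: 10.5
position: [0.6242, -0.2339, 0.1601]
tool_rot: [[0.0, 0.621, 0.784], [0.0, -0.784, 0.621], [1.0, 0.0, -0.001]]
ft_force: [0.5, -0.5, -1.8]
grip_width: 0.0291
gripper_force: 59.6
```

```bash
python3 log.py
python3 - <<'E'
from h import *
R={}
for n in('scene','top'):
    im,d=viewer.get_image(n); cv2.imwrite(f'pics/{n}3.png',im[:,:,::-1]); np.save(f'{n}3.npy',d)
    for t in('hole_mouth','pin_tip'): print(n,t,[(np.round(x['pixel'],1),round(x['conf'],2)) for x in pinpoint(n,t)[:3]])
S=cv2.imread('pics/scene3.png');T=cv2.imread('pics/top3.png')
cv2.imwrite('pics/z3.png',np.hstack([cv2.resize(S[100:190,275:347],(400,500),interpolation=0),cv2.resize(T[105:177,225:281],(389,500),interpolation=0)]))
E
```

```text
10.5 [-54.74  48.36  88.64  87.7   92.1  -47.04] [ 0.6242 -0.2339  0.1601] [[0.0, 0.621, 0.784], [0.0, -0.784, 0.621], [1.0, 0.0, -0.001]] [ 0.5 -0.5 -1.8] 0.029089195986112315 59.605515003204346
scene hole_mouth [(array([307.7, 161.5]), 0.73), (array([309.7, 146.8]), 0.63)]
scene pin_tip [(array([308.4, 148.7]), 0.58)]
top hole_mouth [(array([260.5, 145.6]), 0.88)]
top pin_tip [(array([255.8, 143.3]), 0.68), (array([257.1, 144.2]), 0.46)]
```

View pics/z3.png

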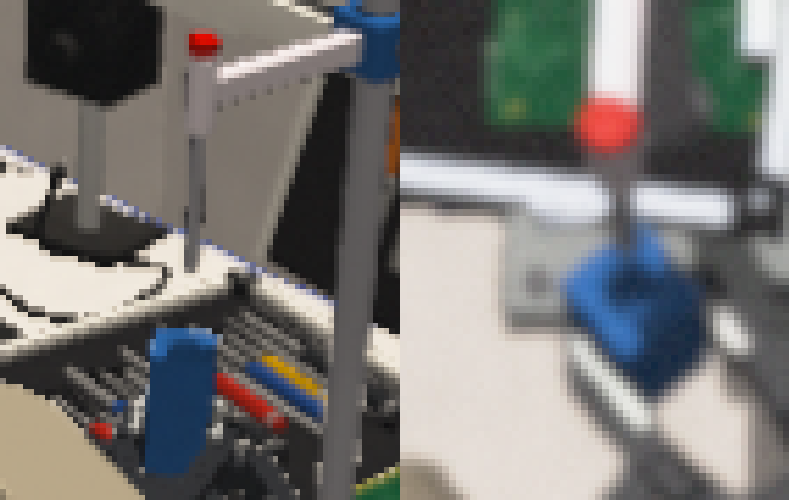

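The pin tip is about 36 mm above the mouth and in line with it in both views. In the scene view the tip is at (309,148.5) and the mouth at (308,160). I'll check the lateral offset numerically.

Run:
```python
from h import *
def proj(n,X):
    c=viewer.calibration(n);K=np.array([[c['fx'],0,c['cx']],[0,c['fy'],c['cy']],[0,0,1.]])
    return cv2.projectPoints(np.array([X],float),cv2.Rodrigues(np.array(c['R']))[0],np.array(c['t'],float),K,np.array([c['k1'],0,0,0,0.]))[0].ravel()
for z in(.35,.28,.24,.204):print(z,proj('scene',[.6165,-.2415,z]),proj('top',[.6165,-.2415,z]))
for dx,dy in((.005,0),(0,.005)): print(proj('scene',[.6165+dx,-.2415+dy,.204]),proj('top',[.6165+dx,-.2415+dy,.204]))
S=cv2.imread('pics/scene3.png');T=cv2.imread('pics/top3.png')
for n,i,b in(('scene',S,(295,155,318,190)),('top',T,(243,135,275,165))):
    h=cv2.cvtColor(i,cv2.COLOR_BGR2HSV)
    for y in range(b[1],b[3],1 if n=='top' else 3):
        xs=[x for x in range(b[0],b[2]) if 95<h[y,x,0]<125 and h[y,x,1]>110]
        if xs: print(n,y,xs[0],xs[-1],(xs[0]+xs[-1])/2)
dt=np.load('top3.npy');ds=np.load('scene3.npy')
Q=[(atdepth('top',[x,y],dt[y,x])) for y in range(135,165) for x in range(243,275) ]
Q=np.array([q for q in Q if .197<q[2]<.21]);print('top face',len(Q),Q.mean(0),(Q.min(0)+Q.max(0))/2)
m,e=two('scene',[308.2,160.2],'top',[257.7,145.6]);print(m,e)
```

```text
0.35 [311.0849527  107.98925728] [253.99570189 122.90910863]
0.28 [309.5961379  134.54133516] [255.66307147 134.6890484 ]
0.24 [308.77905836 148.98388093] [256.51677528 140.72199637]
0.204 [308.064168   161.54767627] [257.23174539 145.7753487 ]
[309.4275362  160.95538303] [257.19076979 143.36551887]
[306.6900185 160.8484823] [254.74794362 145.82382984]
scene 161 302 313 307.5
scene 164 302 313 307.5
scene 167 302 312 307.0
scene 170 302 313 307.5
scene 173 295 312 303.5
scene 176 301 311 306.0
scene 179 301 311 306.0
scene 182 301 309 305.0
scene 185 305 305 305.0
top 138 259 260 259.5
top 139 259 260 259.5
top 140 259 261 260.0
top 141 254 262 258.0
top 142 253 262 257.5
top 143 251 263 257.0
top 144 250 264 257.0
top 145 249 265 257.0
top 146 249 266 257.5
top 147 249 267 258.0
top 148 249 267 258.0
top 149 250 267 258.5
top 150 250 266 258.0
top 151 251 267 259.0
top 152 252 267 259.5
top 153 253 267 260.0
top 154 254 267 260.5
top 155 255 266 260.5
top 156 256 266 261.0
top 157 257 265 261.0
top 158 258 264 261.0
top 159 259 263 261.0
top 160 260 261 260.5
top face 187 [ 0.61502713 -0.2428841   0.20225306] [ 0.61597276 -0.24283723  0.20264328]
[ 0.61552456 -0.24261066  0.20870095] 2.056133795972225e-05
```

Aligned to within about 1.5 mm. Contact with the hole bottom should come after about 62 mm of rise.

Request:
move_arm(plan="0.015 0 0 0 0 0 0.02;0.015 0 0 0 0 0 0.02;0.008 0 0 0 0 0 0.02;0.008 0 0 0 0 0 0.02;0.006 0 0 0 0 0 0.02;0 0 0 0 0 0 0.02;0 0 0 0 0 0 0.02")

```text
time_s: 11.68
position: [0.6245, -0.2338, 0.2119]
tool_rot: [[0.0, 0.621, 0.784], [0.0, -0.784, 0.621], [1.0, 0.0, -0.001]]
ft_force: [-0.3, -0.6, -1.3]
grip_width: 0.0287
gripper_force: 59.6
```

Request:
move_arm(plan="0.005 0 0 0 0 0 0.02;0.005 0 0 0 0 0 0.02;0.004 0 0 0 0 0 0.02;0.003 0 0 0 0 0 0.02;0 0 0 0 0 0 0.02;0 0 0 0 0 0 0.02;0 0 0 0 0 0 0.02;0 0 0 0 0 0 0.02")

```text
time_s: 12.68
position: [0.6245, -0.2338, 0.2291]
tool_rot: [[0.0, 0.621, 0.784], [0.001, -0.784, 0.621], [1.0, 0.0, -0.001]]
ft_force: [-0.0, 0.2, -5.7]
grip_width: 0.029
gripper_force: 59.6
```

```bash
python3 log.py
python3 - <<'E'
from h import *
for n in('scene','top'):
    im,d=viewer.get_image(n); cv2.imwrite(f'pics/{n}4.png',im[:,:,::-1])
S=cv2.imread('pics/scene4.png');T=cv2.imread('pics/top4.png')
for n,i,b,o in(('scene',S,(300,90,322,118),[311.05,107.4]),('top',T,(240,105,268,136),[254.2,122.6])):
    h=cv2.cvtColor(i,cv2.COLOR_BGR2HSV);m=((h[...,0]<9)|(h[...,0]>171))&(h[...,1]>150)&(h[...,2]>80)
    v,u=np.nonzero(m[b[1]:b[3],b[0]:b[2]]);print(n,len(u),u.mean()+b[0],v.mean()+b[1],o)
    globals()['c'+n]=[u.mean()+b[0],v.mean()+b[1]]
print(two('scene',cscene,'top',ctop))
cv2.imwrite('pics/z4.png',np.hstack([cv2.resize(S[95:185,275:347],(400,500),interpolation=0),cv2.resize(T[105:177,225:281],(389,500),interpolation=0)]))
E
```

```text
12.675 [-54.7   41.82  87.26  88.03  92.37 -39.14] [ 0.6245 -0.2338  0.2291] [[0.0, 0.621, 0.784], [0.001, -0.784, 0.621], [1.0, 0.0, -0.001]] [-0.   0.2 -5.7] 0.029011242509659238 59.62974965572357
scene 23 311.2173913043478 104.86956521739131 [311.05, 107.4]
top 45 253.93333333333334 121.37777777777778 [254.2, 122.6]
(array([ 0.61647194, -0.2416347 ,  0.35802795]), np.float64(0.0003654977415646719))
```

View pics/z4.png

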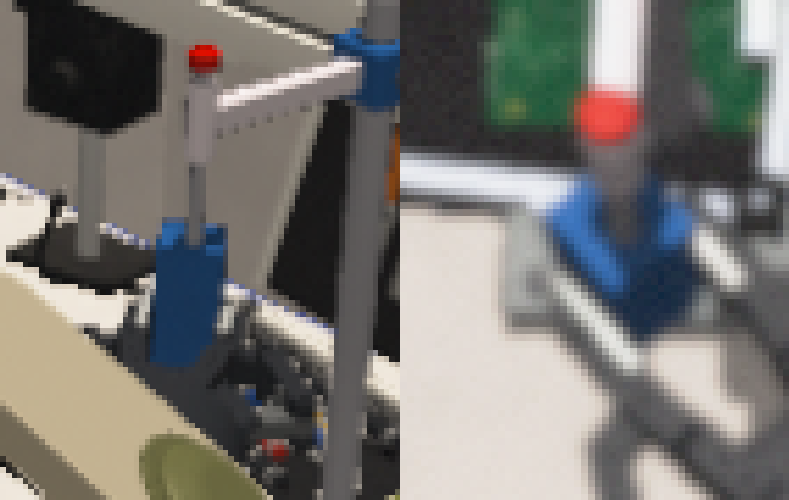

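The pin is inside the hole: the mouth is at about z 0.272, while the pin rests on the hole bottom. The collar has risen about 6 mm, and the 4 N change in force agrees with the spring. Now I lower it.

Request:
move_arm(plan="-0.005 0 0 0 0 0 0.02;-0.01 0 0 0 0 0 0.02;-0.015 0 0 0 0 0 0.02;-0.015 0 0 0 0 0 0.02;-0.012 0 0 0 0 0 0.02;-0.008 0 0 0 0 0 0.02;0 0 0 0 0 0 0.02;0 0 0 0 0 0 0.02;0 0 0 0 0 0 0.02;0 0 0 0 0 0 0.02")

```text
time_s: 14.02
position: [0.6246, -0.2338, 0.1646]
tool_rot: [[-0.0, 0.621, 0.784], [0.001, -0.784, 0.621], [1.0, 0.001, -0.001]]
ft_force: [0.3, -0.2, -2.3]
grip_width: 0.029
gripper_force: 59.6
```

```bash
python3 log.py
python3 - <<'E'
from h import *
S=viewer.get_image('scene')[0][:,:,::-1].copy(); cv2.imwrite('pics/z5.png',cv2.resize(S[95:185,275:347],(400,500),interpolation=0))
E
```

```text
14.025 [-54.7   47.93  88.56  87.74  92.1  -46.59] [ 0.6246 -0.2338  0.1646] [[-0.0, 0.621, 0.784], [0.001, -0.784, 0.621], [1.0, 0.001, -0.001]] [ 0.3 -0.2 -2.3] 0.02900158641515415 59.629454612731934
```

View pics/z5.png

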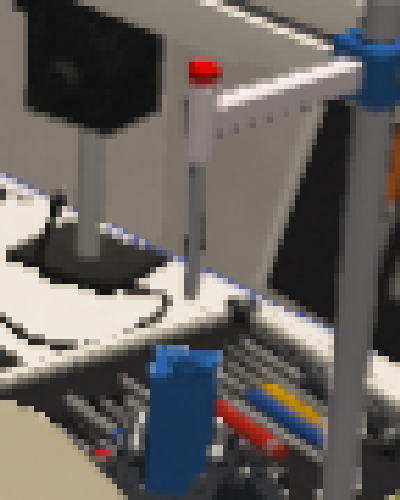

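The picture shows the pin free and back down, its tip at crop (191,298). The spacer is upright and held, about 32 mm below the tip.

```bash
python3 -c "
from rig import env
print(env.close_job())"
```

```text
the job is handed in; nothing more can be done
None
```

The job is handed in: the pin went to the bottom of the hole and was lifted about 6 mm, and the spacer is now held upright, hole up and about 12 cm above the bench, clear of the pin; the judged result was not reported back.

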